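# Fit the focus ring and show the lens barrel to the inspection camera

### The job

Slide the taller of the two black rings down over the lens barrel standing in the grey jig until it rests on the barrel's flange. Then lift the barrel out of the jig with the ring still on it, and finish still holding it steady in the air in front of the upward-slanting inspection camera: the foot of the barrel squarely facing the camera lens, centred on it and 80 mm away. Touch nothing on the camera and leave the other things where they lie.

Things in the scene. Friction and masses are not known exactly. Their poses are not given: they have to be found in the camera images.
- ring: the focus ring: plain black plastic ring, outside diameter 50, bore 35, 18 tall, about 30 g, lying flat on the mat (mat top 3 mm above the bench). Origin at the centre of its underside, z is its axis; both faces alike. Nearer the robot than jig and camera, left or right at random (the flat ring has the other place)
- ring_mid (a point): the middle of the focus ring, on its axis, 9 mm above its underside
- barrel: bare aluminium lens barrel, 120 g, 72 long, upright, loose in the jig. Origin: centre of its foot (lower end); z up its axis. From the foot: spigot 30 diameter, 14 long, in the jig hole; flange 46 diameter, 14 to 20 from the foot, resting on the jig; tube 32 diameter to 72, last 4 mm tapering to 27. The seated ring covers 20 to 38, loose by 1.5 mm all round; the bare tube above is for gripping
- barrel_foot (a point): the centre of the barrel's foot face, the end to show to the camera (the same point as the barrel's origin)
- barrel_seat (a point): the point on the barrel's axis 29 mm above its foot, where the middle of the ring is when it rests on the flange
- barrel_top (a point): the centre of the barrel's top face, 72 mm above its foot
- jig: grey plastic block 70 x 70 x 25 tall, fixed on the mat, with a 33 diameter hole 16 deep in the middle of its top. Origin at the centre of its underside, z up. It stands on the left or the right, its place swapped at random with the camera's
- camera_foot: the inspection camera's stand, fixed: a dark steel foot plate 80 x 80 x 12 with two upright cheeks up to 65 high, 57 apart over their outsides, and a cross pin 72 long along y at 55 height that carries the camera. Origin at the centre of its underside, z up. Its -x side is where the camera leans to, roughly towards the robot, up to 0.35 rad off the world's -x
- camera_lens (a point): the centre of the front glass of the inspection camera, a black tube 40 in diameter and 60 long, leaning 0.44 rad from the vertical towards the robot side; the glass is about 85 mm above the bench. z is the direction it looks in (up and slanting towards the robot side)
- view_point (a point): the point straight in front of the camera lens, 80 mm from the glass along its z, where the centre of the barrel's foot belongs; same axes as camera_lens, so the barrel's z must point along this z
- flat_ring: bystander: a flat black ring, 50 outside, 35 bore, only 7 tall, lying on the mat in the place left by the focus ring's swap. Origin at the centre of its underside
- camcorder: bystander: silver camcorder body about 130 x 60 x 62 tall, standing on the mat between the jig and the camera, farther out. Origin at the centre of its underside
- handset: bystander: black cordless telephone handset 180 x 46 x 25 tall, lying on the bench to the right of the mat. Origin at the centre of its underside
- screwdriver: bystander: screwdriver 170 long, lying on the bench to the left of the mat
There are look-alikes about, which are no part of the job. Of the things shaped like the ring, the black one is meant.

How it is judged:
On the way, in this order (a step that is already met when the one before it is completed fails the run):
1. the focus ring rests on the barrel's flange while the barrel stands in the jig (distance between ring_mid and barrel_seat below 0.005 m and angle between the z axis of ring and the z axis of barrel, either way round below 0.12 rad and distance between barrel and jig below 0.016 m), for 0.2 s.
2. the barrel is lifted out of the jig with the ring on it (distance between ring_mid and barrel_seat below 0.008 m and height (world z) of barrel above 0.06 m and contact force between the fingers and barrel above 1 N), for 0.2 s.
At the end, for the whole second after the job is handed in: the gripper alone holds the barrel still in the air: foot within 15 mm of the point 80 mm straight in front of the camera lens, axis within 0.15 rad of the line of sight, foot towards the lens, the ring resting on the flange (within 5 mm and 0.12 rad) (distance between barrel_foot and view_point below 0.015 m and angle between the z axis of barrel and the z axis of view_point, either way round below 0.15 rad and angle between barrel's own z axis and vertical below 0.8 rad and distance between ring_mid and barrel_seat below 0.005 m and angle between the z axis of ring and the z axis of barrel, either way round below 0.12 rad and contact force between the fingers and barrel above 1 N and height (world z) of barrel above 0.12 m and contact force between barrel and camera_foot below 0.2 N and linear speed of barrel below 0.02 m/s and linear speed of ring below 0.03 m/s); the arm keeps its last pose, push and grip.
It fails at once if the inspection camera or its stand is touched (over 1 N) (contact force between camera_foot and anything else above 1 N).
It fails at once if the camcorder is displaced by more than 20 mm (distance of camcorder from where it was at the start of the episode above 0.02 m).
It fails at once if the handset is displaced by more than 20 mm (distance of handset from where it was at the start of the episode above 0.02 m).
It fails at once if the screwdriver is displaced by more than 20 mm (distance of screwdriver from where it was at the start of the episode above 0.02 m).
It fails at once if the flat ring is displaced by more than 20 mm (distance of flat_ring from where it was at the start of the episode above 0.02 m).
It also fails if it takes over 56 s, if anything falls off the work surface, if the arm or the gripper's body presses on something with over 40 N, if the wrist force passes 120 N, or if a joint passes its speed limit or range.

### The arm

A 6-joint arm with a two-finger parallel gripper is mounted at the origin on the work surface. World frame = base frame: x ahead of the robot, y to its left, z up, the work surface at z = 0. Lengths are in m, angles in rad, forces in N, time in s.
With the tool pointing down it reaches from about 0.25 to 0.775 m from the base axis. Payload 8.9 kg.
Tool frame: the origin (TCP) lies midway between the tips of the shut fingers; the grasp point (between the pads) lies bot.grip_point_offset behind it (bot.grip_point_offset is the distance from the TCP to the grasp point, in m); z points along the fingers, y is the line along which they close (so a half turn about z gives the same grasp; the last joint's range is limited). The gripper opens to 85 mm and grips with 20 to 120 N. Pads are 22 mm wide; open, the fingers measure 114 mm over their backs; the gripper's body (76 mm by 85 mm) begins 54 mm behind the grasp point. The pads swing forward as they close: fully open they stand 13 mm farther back than shut.
Start: joints at [-1.285, 0.291, -0.153, 1.127, 0, 1.431], TCP at [0.216, -0.478, 0.231] pointing down, gripper open.
Joint ranges: [-2.52, 2.52], [-0.91, 1.74], [-1.3, 1.37], [-1.96, 2.02], [-1.52, 1.47], [-3.14, 3.14]. Speed limits (rad/s): [2.22, 2.22, 2.79, 3.14, 3.14, 3.14].

### API

Orientations are given as a unit quaternion [w, x, y, z].
In Python, from workcell import bot gives the robot as it stands. The module is installed in compiled form; this text tells all that it offers.
- The arm moves only by the shell command python3 -m pendant 'ROWS' [FORCE]. ROWS is a JSON object of lists of equal length, an entry for each row: "claw": the finger opening in m, from 0 to 0.0854; "travel": the shift along the tool's x, y, z in m, a list of three; "twist": the turn about the tool's z in degrees. A call has 1 to 10 rows; each row shifts and turns the commanded pose from where the row before left it, along the tool's axes as they then stand; what a row does not reach is not made up. A row lasts 1/12 s, in which the tool goes at most 41.7 mm and 7.16 degrees, less where a joint would pass 70% of its speed; a pose out of reach is approached as far as the arm can. A call with a gripper value outside its range is refused whole. The fingers move at their own pace and stop on an object; FORCE is the grip in N (left out, the last holds). Time passes only in rows, so rows that do not move let the fingers close. It gives the time, the measured TCP pose, the force, the opening and the grip force at its end, in the units of the state.
- bot.get_obs(): the state, without advancing time (a new reading comes with each control period).
- bot.snapshot(name): name is "side" or "top"; returns a dict with "pixels" (400x640x3 uint8, red, green, blue), "fov_y" (degrees; the focal length in pixels is half the picture's height over the tangent of half this angle, whatever the lens; pixels are square), "cx", "cy" (the principal point, pixels), "D" ([k1, k2, p1, p2, k3] as OpenCV has them; the pictures are not rectified), "origin" and "attitude" of the camera in the world. Camera axes: x right, y down, z forward; pixel columns grow to the right and rows downward; lengths in m; the calibration is good to about 2 mm. A picture is of the moment at which its call begins. There is no depth.
- bot.finish_job(): hands the job in; it is judged then, once.
The state is a dict: "time": time; "joints": joint angles; "qd": joint speeds; "effort": joint torques, N m; "position": TCP position; "ee_rot": TCP orientation; "ft_force": force on the tool from outside, world axes, zero at the start; "ft_torque": the same for the moment, N m; "finger_gap": opening from 0.0 (shut) to 1.0 (fully open); "grip_force": force on a finger pad.
Only numpy, scipy, OpenCV 4.12 (cv2) and the standard library are available. Lean on these libraries where they do the work, as an engineer would, in place of code of your own. Each camera call takes 0.05 s, during which the arm holds its last target. There are 200 camera calls.

## Working session

There is one attempt and no reset: what is moved stays moved. The work goes in short steps, Python scripts to look and compute and a shell command to move; the robot and the scene stay as the last step left them, time stands still between calls to the robot, and variables do not carry over. Pictures are saved under pics/ and viewed, at most 10 in all, crops included, and the job is handed in when it is done.

```bash
mkdir -p pics; cat > h.py <<'E'
import numpy as np, cv2, pickle
from scipy.spatial.transform import Rotation as R
from workcell import bot
def rot(q): return R.from_quat([q[1],q[2],q[3],q[0]]).as_matrix()
def K(s):
    f=200/np.tan(np.radians(s['fov_y'])/2); return np.array([[f,0,s['cx']],[0,f,s['cy']],[0,0,1.]])
def att(s):
    a=np.array(s['attitude'],float); return rot(a) if a.size==4 else a.reshape(3,3)
def ray(s,uv):
    p=cv2.undistortPoints(np.array(uv,float).reshape(-1,1,2),K(s),np.array(s['D'],float)).reshape(-1,2)
    d=np.c_[p,np.ones(len(p))]@att(s).T; return np.array(s['origin']),d/np.linalg.norm(d,axis=1)[:,None]
def plane(s,uv,z):
    o,d=ray(s,uv); return o+d*((z-o[2])/d[:,2])[:,None]
def proj(s,P):
    A=att(s); P=np.array(P,float).reshape(-1,3); r=cv2.Rodrigues(A.T)[0]
    return cv2.projectPoints(P,r,-A.T@np.array(s['origin']),K(s),np.array(s['D'],float))[0].reshape(-1,2)
def tri(s1,u1,s2,u2):
    M=np.zeros((3,3));b=np.zeros(3)
    for s,u in((s1,u1),(s2,u2)):
        o,d=ray(s,u);Q=np.eye(3)-np.outer(d[0],d[0]);M+=Q;b+=Q@o
    return np.linalg.solve(M,b)
def snap(n,f=None):
    s=bot.snapshot(n)
    if f: cv2.imwrite('pics/'+f,s['pixels'][:,:,::-1]); pickle.dump(s,open('pics/'+f+'.pkl','wb'))
    return s
def load(f): return pickle.load(open('pics/'+f+'.pkl','rb'))
E
python3 - <<'E'
from h import *
for n in('top','side'):
    s=snap(n,n+'0.png'); print({k:v for k,v in s.items() if k!='pixels'})
o=bot.get_obs();print(o, bot.grip_point_offset)
E
```

```text
{'fov_y': 51.75527818544498, 'cx': 311.844587469605, 'cy': 198.31193699337663, 'D': array([-0.03721101,  0.        ,  0.        ,  0.        ,  0.        ]), 'origin': array([0.42484888, 0.01671905, 1.31505174]), 'attitude': array([-0.02805032,  0.71157989, -0.70022701,  0.05049139])}
{'fov_y': 45.801229752894905, 'cx': 314.67098657326983, 'cy': 202.53816484434367, 'D': array([-0.08805316,  0.        ,  0.        ,  0.        ,  0.        ]), 'origin': array([0.43205342, 0.99590919, 0.87037108]), 'attitude': array([ 0.02626202, -0.05279214,  0.89410095, -0.4439671 ])}
{'time': 0.1, 'joints': array([-1.28528275e+00,  2.91211873e-01, -1.54036344e-01,  1.12672743e+00,
       -7.83727723e-06,  1.43153166e+00]), 'qd': array([ 8.15388290e-05, -1.92474413e-03,  3.55460442e-03,  5.81049072e-04,
       -9.49244088e-04,  8.64358880e-04]), 'effort': array([ 1.49937077e-03, -5.37978923e+01,  3.31918216e+01,  9.30059381e-03,
       -2.11762740e-04, -9.20308096e-08]), 'position': array([ 0.21626736, -0.47795011,  0.23080143]), 'ee_rot': array([-5.87799863e-04,  9.77529918e-01,  2.10795901e-01, -4.69884599e-05]), 'ft_force': array([1.13574873, 0.04093145, 0.27855974]), 'ft_torque': array([0.03716908, 0.02683281, 0.00774528]), 'grip_force': 0.0, 'finger_gap': 0.9977825650020538} 0.0187
```

View pics/top0.png

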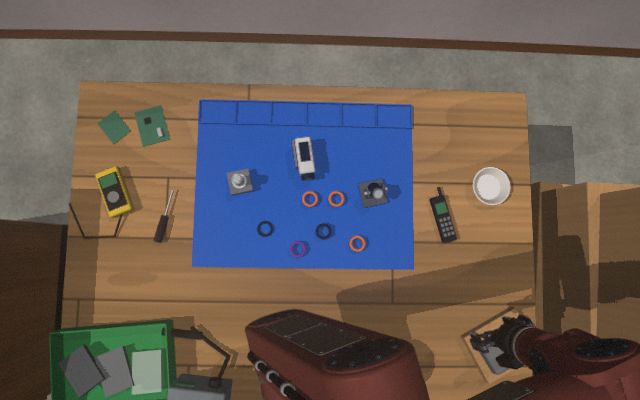

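View pics/side0.png

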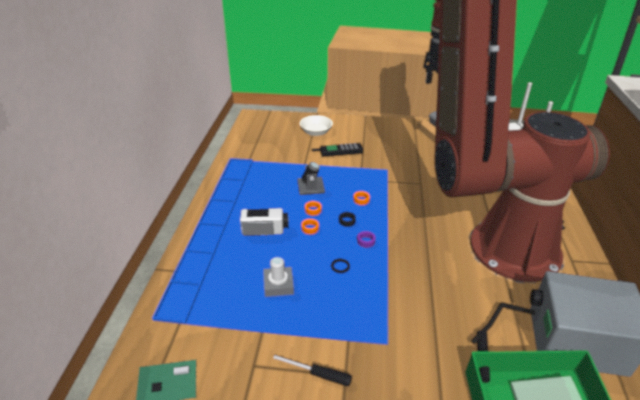

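The top view shows the jig and barrel at (239,181), the inspection camera at (374,191) and the camcorder at (304,157). Ring look-alikes in the top view are black (265,228), black (324,231), orange (310,199), (336,199) and (357,243), and purple (299,249). In the side view the two black ones are at (341,265), which looks thin, and (347,218), which looks thick. I expect the tall ring to be top (324,231), and I'll check that in one close crop.

```bash
python3 - <<'E'
from h import *
t=load('top0.png');s=load('side0.png')
c=lambda im,x,y,w,h,W,H:cv2.resize(im[y:y+h,x:x+w,::-1],(W,H),interpolation=cv2.INTER_CUBIC)
A=np.hstack([c(s['pixels'],315,200,50,80,187,300),c(s['pixels'],255,250,50,50,300,300),c(s['pixels'],285,150,50,50,300,300)])
B=np.hstack([c(t['pixels'],250,210,90,45,400,200),c(t['pixels'],220,160,40,40,193,200),c(t['pixels'],352,170,40,40,194,200)])
cv2.imwrite('pics/crop1.png',np.vstack([A,B]))
# black blobs
for n,S,box in(('top',t,(250,210,90,45)),('side',s,(315,200,50,80))):
    x,y,w,h=box;im=S['pixels'][y:y+h,x:x+w].astype(int)
    m=(im.max(2)<75).astype(np.uint8)
    k,l,st,ce=cv2.connectedComponentsWithStats(m)
    for i in range(1,k):
        if st[i,4]>20:
            cs,_=cv2.findContours((l==i).astype(np.uint8),0,2)
            e=cv2.fitEllipse(cs[0]); print(n,st[i]+[x,y,0,0,0],'ell',np.array(e[0])+[x,y],e[1],e[2])
            bx=st[i][:2]+[x,y]+(st[i][2:4]-1)/2
            if n=='top': print(plane(S,bx,0.021),plane(S,np.array(e[0])+[x,y],0.021),plane(S,np.array(e[0])+[x,y],0.010))
            else: print(plane(S,bx,0.012))
E
```

```text
top [258 221  15  15  54] ell [264.64887428 228.28537941] (13.900245666503906, 14.155786514282227) 66.27867126464844
[[0.47367067 0.12172578 0.021     ]] [[0.47276275 0.12279711 0.021     ]] [[0.47317004 0.12369882 0.01      ]]
top [316 224  15  15  64] ell [323.48510742 230.64809608] (14.24071216583252, 14.357476234436035) 48.07463073730469
[[ 0.46714094 -0.05985832  0.021     ]] [[ 0.46826516 -0.06136912  0.021     ]] [[ 0.46863422 -0.0620329   0.01      ]]
side [340 213  15  13 113] ell [346.78020096 218.90552711] (12.315510749816895, 14.96912956237793) 94.28814697265625
[[ 0.46399275 -0.06094058  0.012     ]]
```

View pics/crop1.png

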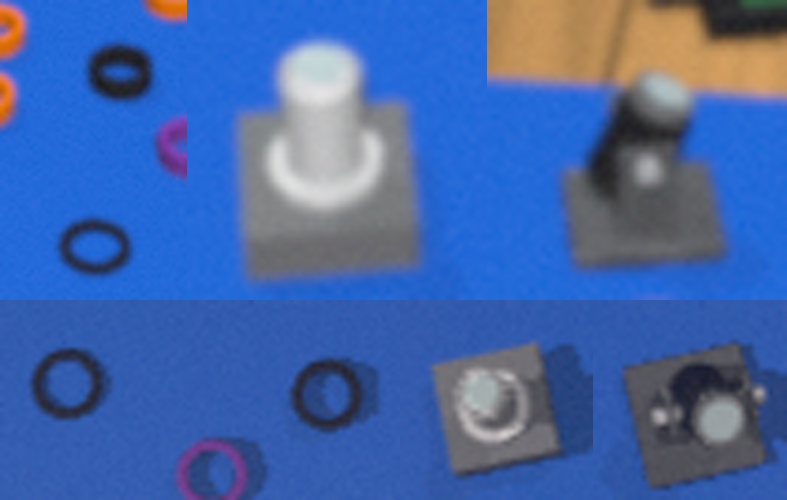

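The crop confirms it: top (324,231) / side (347,218) is the thick black ring, and (265,228) is the flat one. Next I measure the ring, barrel, jig and camera more precisely.

```bash
python3 - <<'E'
from h import *
t=load('top0.png');s=load('side0.png')
print('barrel top',tri(t,[237.4-.4,178.6-.4],s,[277.7-.4,261.7-.4]),plane(t,[237.0,178.2],.086),plane(s,[277.3,261.3],.086))
print('lens',tri(t,[377.4,193.2],s,[313.9,165.4]),plane(t,[377.4,193.2],.085))
pa,pb=plane(t,[[365,192.6],[385.4,188.2]],.055);print('pin',pa,pb,(pa+pb)/2,np.linalg.norm(pa-pb),'azim of pin normal',np.degrees(np.arctan2(*( (pa-pb)[:2]*[-1,1])))) 
im=t['pixels'].astype(int)
sat=im.max(2)-im.min(2)
for n,(x,y,w,h),z in(('jig',(222,163,36,36),.028),('foot',(354,172,38,40),.015)):
    c=im[y:y+h,x:x+w]; m=((c[:,:,2]-c[:,:,0])<45).astype(np.uint8)
    k,l,st,ce=cv2.connectedComponentsWithStats(m);i=1+np.argmax(st[1:,4])
    cs,_=cv2.findContours((l==i).astype(np.uint8),0,2); c=max(cs,key=cv2.contourArea)
    r=cv2.minAreaRect(c);b=cv2.boxPoints(r)+[x,y]
    P=plane(t,b,z);print(n,st[i],r,P.mean(0));
    for j in range(4):
        d=P[(j+1)%4]-P[j];print('  edge',np.linalg.norm(d),np.degrees(np.arctan2(d[1],d[0])))
# tall ring, refined: darkness-weighted
for S,(x,y,w,h),z in((t,(313,220,22,22),.021),(s,(337,208,22,22),.012)):
    g=S['pixels'][y:y+h,x:x+w].astype(float).max(2);
    w_=np.clip(110-g,0,None);yy,xx=np.mgrid[y:y+h,x:x+w];u=[(w_*xx).sum()/w_.sum(),(w_*yy).sum()/w_.sum()]
    print('ring',u,plane(S,u,z))
o=bot.get_obs();print(rot(o['ee_rot']).round(3))
E
```

```text
barrel top [0.61727114 0.20456317 0.08340966] [[0.61911001 0.20436456 0.086     ]] [[0.61439332 0.20739606 0.086     ]]
lens [ 0.58013447 -0.21979319  0.08443383] [[ 0.58159331 -0.21965318  0.085     ]]
pin [ 0.58657512 -0.18674559  0.055     ] [ 0.6015361  -0.25052274  0.055     ] [ 0.59405561 -0.21863417  0.055     ] 0.06550843605425109 azim of pin normal 13.201857668022527
jig [  5   6  26  26 512] ((17.67804718017578, 18.497562408447266), (22.62914276123047, 22.62914276123047), 77.90524291992188) [0.61807085 0.20446199 0.028     ]
  edge 0.07093948928915729 -76.56150101480058
  edge 0.07216779000600905 -166.318727844411
  edge 0.07052238763102658 103.29998823662662
  edge 0.07200028777081979 14.013927503599279
foot [  5   7  29  28 616] ((19.94390106201172, 20.404878616333008), (24.51490592956543, 27.37847137451172), 77.90524291992188) [ 0.59301072 -0.22206493  0.015     ]
  edge 0.08885430369060647 -76.77595413506307
  edge 0.07887005089892611 -168.21127325920725
  edge 0.08831294366447337 102.99720517972425
  edge 0.07850875284742585 12.177804355301797
ring [np.float64(323.5603877390621), np.float64(230.66675399528427)] [[ 0.46821036 -0.06160619  0.021     ]]
ring [np.float64(346.8289782939306), np.float64(218.9448361675653)] [[ 0.4644966  -0.06113349  0.012     ]]
[[ 0.911  0.412 -0.   ]
 [ 0.412 -0.911  0.001]
 [ 0.    -0.001 -1.   ]]
```

```bash
python3 -m pendant '{"claw":[0.07,0.07,0.07,0.07,0.07,0.07,0.07],"travel":[[0.028,-0.02,0.006],[0.028,-0.02,0.006],[0.028,-0.02,0.006],[0.028,-0.02,0.006],[0.028,-0.02,0.006],[0.028,-0.02,0.006],[0.028,-0.02,0.006]],"twist":[0,0,0,0,0,0,0]}' 40
python3 -m pendant '{"claw":[0.07,0.07,0.07,0.07,0.07,0.07,0.07,0.07],"travel":[[0.028,-0.02,0.006],[0.028,-0.02,0.006],[0.028,-0.02,0.006],[0.028,-0.02,0.006],[0.028,-0.02,0.006],[0.028,-0.02,0.006],[0.028,-0.02,0.006],[0,0,0]],"twist":[0,0,0,0,0,0,0,0]}'
cat >> h.py <<'E'
def to(p):
    o=bot.get_obs();A=rot(o['ee_rot']);print('pos',o['position'].round(4),'d_tool mm',(1000*A.T@(np.array(p)-o['position'])).round(1),'xaz',np.degrees(np.arctan2(A[1,0],A[0,0])).round(1),'z',A[:,2].round(3),'gap',round(o['finger_gap']*85.4,1),'t',o['time'],'F',np.array(o['ft_force']).round(1))
E
python3 -c "
from h import *
to([.4664,-.0614,.004])"
```

```text
time: 0.68
position: [0.3376, -0.2683, 0.1889]
ee_rot: [-0.0, 0.978, 0.211, -0.0]
ft_force: [0.5, -0.3, -0.2]
finger_gap: 0.821
grip_force: 0.0
time: 1.35
position: [0.4595, -0.0571, 0.1462]
ee_rot: [-0.001, 0.977, 0.213, 0.0]
ft_force: [-1.5, -0.5, -0.5]
finger_gap: 0.82
grip_force: 0.0
pos [ 0.4595 -0.0571  0.1462] d_tool mm [  4.4   7.  142.2] xaz 24.6 z [-0.     0.002 -1.   ] gap 70.0 t 1.35 F [-1.5 -0.5 -0.5]
```

```bash
python3 -m pendant '{"claw":[0.07,0.07,0.07,0.07,0.07,0.07,0.07,0.07],"travel":[[0.0044,0.007,0.02],[0,0,0.025],[0,0,0.025],[0,0,0.025],[0,0,0.02],[0,0,0.015],[0,0,0.01],[0,0,0]],"twist":[0,0,0,0,0,0,0,0]}' 40
python3 -c "
from h import *
to([.4664,-.0614,.004])
s=snap('side','side1.png');t=snap('top')
a=cv2.resize(s['pixels'][170:250,300:400,::-1],(500,400),interpolation=2);b=cv2.resize(t['pixels'][200:260,295:355,::-1],(300,400),interpolation=2)
cv2.imwrite('pics/c2.png',np.hstack([a,b]))"
```

```text
time: 2.02
position: [0.4632, -0.0659, 0.0054]
ee_rot: [-0.001, 0.978, 0.211, -0.002]
ft_force: [-0.7, -0.1, -0.3]
finger_gap: 0.821
grip_force: 0.0
pos [ 0.4632 -0.0659  0.0054] d_tool mm [ 4.8 -2.8  1.4] xaz 24.3 z [-0.004  0.001 -1.   ] gap 70.1 t 2.0167 F [-0.7 -0.1 -0.3]
```

View pics/c2.png

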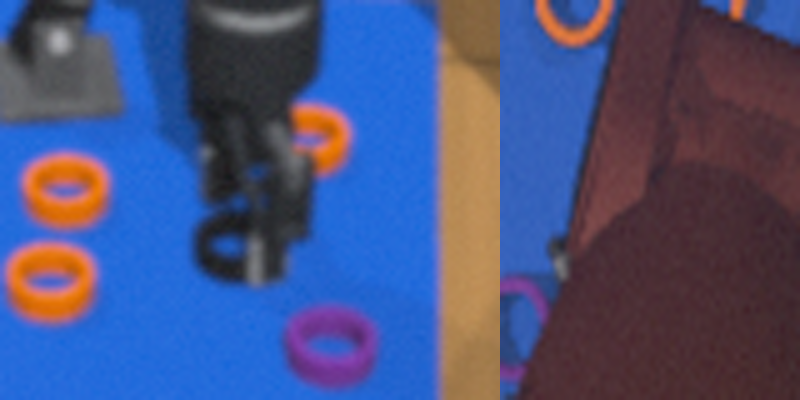

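Side crop: the near finger pad (265,255) stands in front of the ring (245,250), so the fingers straddle it, with the ring slightly to the -x side. I'll close once, reopen, turn 90° and close again to centre the ring both ways.

```bash
python3 -m pendant '{"claw":[0.07,0.07,0.05,0.04,0.03,0.03,0.03,0.03],"travel":[[0.003,-0.0028,0.001],[0,0,0],[0,0,0],[0,0,0],[0,0,0],[0,0,0],[0,0,0],[0,0,0]],"twist":[0,0,0,0,0,0,0,0]}' 20
python3 -m pendant '{"claw":[0.07,0.07,0.07,0.07,0.07,0.07,0.07,0.07,0.07,0.07],"travel":[[0,0,0],[0,0,0],[0,0,0],[0,0,0],[0,0,0],[0,0,0],[0,0,0],[0,0,0],[0,0,0],[0,0,0]],"twist":[0,0,-7,-7,-7,-7,-7,-7,-7,-7]}'
python3 -m pendant '{"claw":[0.07,0.07,0.07,0.07,0.07,0.07,0.07,0.07,0.07,0.07],"travel":[[0,0,0],[0,0,0],[0,0,0],[0,0,0],[0,0,0],[0,0,0],[0,0,0],[0,0,0],[0,0,0],[0,0,0]],"twist":[-7,-7,-7,-7,-6,0,0,0,0,0]}'
python3 -c "
from h import *
to([.4664,-.0614,.004])"
```

```text
time: 2.78
position: [0.467, -0.0624, 0.007]
ee_rot: [0.0, 0.977, 0.211, 0.001]
ft_force: [-1.6, 1.7, 7.0]
finger_gap: 0.57
grip_force: 19.5
time: 3.62
position: [0.4666, -0.0625, 0.0063]
ee_rot: [0.0, 0.762, 0.647, -0.0]
ft_force: [0.1, -0.7, 0.4]
finger_gap: 0.823
grip_force: 0.0
time: 4.45
position: [0.4666, -0.0624, 0.0063]
ee_rot: [-0.0, 0.543, 0.84, -0.0]
ft_force: [0.6, -0.4, 0.3]
finger_gap: 0.823
grip_force: 0.0
pos [ 0.4666 -0.0624  0.0063] d_tool mm [1.  0.3 2.3] xaz 114.2 z [-0.  0. -1.] gap 70.3 t 4.45 F [ 0.6 -0.4  0.3]
```

```bash
python3 -m pendant '{"claw":[0.06,0.05,0.04,0.03,0.03,0.03,0.03,0.03],"travel":[[0,0,-0.001],[0,0,0],[0,0,0],[0,0,0],[0,0,0],[0,0,0],[0,0,0],[0,0,0]],"twist":[0,0,0,0,0,0,0,0]}' 35
python3 -m pendant '{"claw":[0.03,0.03,0.03,0.03,0.03,0.03],"travel":[[0,0,-0.02],[0,0,-0.03],[0,0,-0.03],[0,0,-0.03],[0,0,-0.03],[0,0,0]],"twist":[0,0,0,0,0,0]}'
python3 -c "
from h import *
to([.6167,.205,.15])"
```

```text
time: 5.12
position: [0.4667, -0.0625, 0.0079]
ee_rot: [0.0, 0.542, 0.84, 0.0]
ft_force: [-2.8, 1.1, 10.2]
finger_gap: 0.575
grip_force: 34.4
time: 5.62
position: [0.4696, -0.0632, 0.1524]
ee_rot: [0.004, 0.542, 0.84, 0.001]
ft_force: [1.0, -0.3, 0.4]
finger_gap: 0.568
grip_force: 36.4
pos [ 0.4696 -0.0632  0.1524] d_tool mm [183.8 244.5   2.9] xaz 114.3 z [ 0.008 -0.002 -1.   ] gap 48.5 t 5.6167 F [ 1.  -0.3  0.4]
```

```bash
python3 -m pendant '{"claw":[0.03,0.03,0.03,0.03,0.03,0.03,0.03,0.03,0.03,0.03],"travel":[[0.01,0.013,0],[0.021,0.028,0],[0.021,0.028,0],[0.021,0.028,0],[0.021,0.028,0],[0.021,0.028,0],[0.021,0.028,0],[0.021,0.028,0],[0.018,0.024,0],[0.008,0.011,0]],"twist":[0,0,0,0,0,0,0,0,0,0]}'
python3 -m pendant '{"claw":[0.03,0.03],"travel":[[0,0,0],[0,0,0]],"twist":[0,0]}'
python3 -c "
from h import *
to([.6167,.205,.15])
s=snap('side','side2.png');t=snap('top','top2.png')
a=cv2.resize(s['pixels'][200:310,230:330,::-1],(500,550),interpolation=2);b=cv2.resize(t['pixels'][150:215,210:270,::-1],(300,325),interpolation=2)
b=np.vstack([b,np.zeros((225,300,3),np.uint8)])
cv2.imwrite('pics/c3.png',np.hstack([a,b]))"
```

```text
time: 6.45
position: [0.6145, 0.2082, 0.1464]
ee_rot: [-0.0, 0.541, 0.841, 0.0]
ft_force: [-0.5, -0.9, -0.1]
finger_gap: 0.571
grip_force: 36.4
time: 6.62
position: [0.6131, 0.2053, 0.1463]
ee_rot: [-0.0, 0.542, 0.841, -0.001]
ft_force: [0.0, -0.1, -0.6]
finger_gap: 0.574
grip_force: 36.4
pos [0.6131 0.2053 0.1463] d_tool mm [-1.7  3.2 -3.7] xaz 114.4 z [-0.001 -0.    -1.   ] gap 49.0 t 6.6167 F [ 0.  -0.1 -0.6]
```

View pics/c3.png

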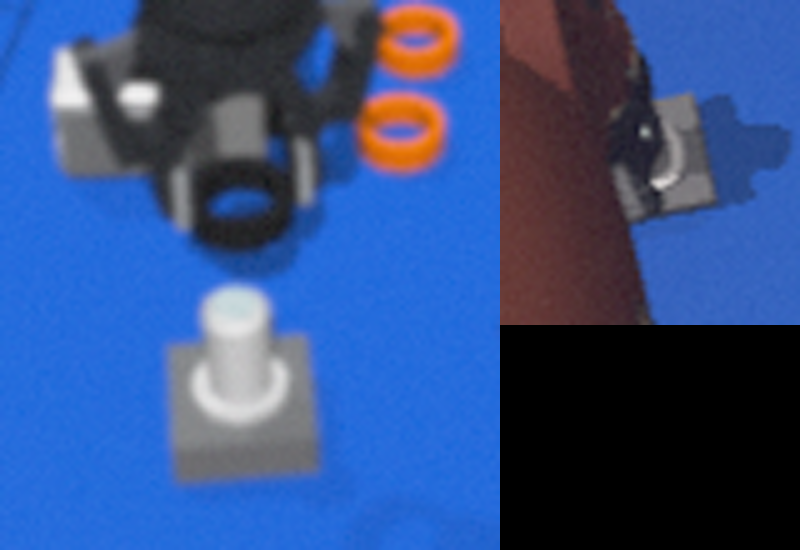

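The side crop shows the ring held level at (243,203) and the barrel top at (235,305), almost straight below. I'll compare the two in the same camera so the calibration bias cancels.

```bash
python3 - <<'E'
from h import *
s=load('side2.png')
for z in(.146,.150,.154): print('ring',z,plane(s,[[278.2,240.2]],z))
im=s['pixels'].astype(int); 
# ring dark blob between the pads, barrel top bright blob
x,y,w,h=266,228,28,26;c=im[y:y+h,x:x+w].max(2)
print((c[::2]).tolist() and '')
m=(c<80).astype(np.uint8);print('\n'.join(''.join('#' if v else '.' for v in r) for r in m))
x,y,w,h=262,252,34,40;c=im[y:y+h,x:x+w];m=(c.min(2)>150).astype(np.uint8);print('\n'.join(''.join('#' if v else '.' for v in r) for r in m))
print('btop',plane(s,[[277.2,261.2]],.086),'now TCP',bot.get_obs()['position'])
E
```

```text
ring 0.146 [[0.61075534 0.1995044  0.146     ]]
ring 0.15 [[0.60976854 0.20390217 0.15      ]]
ring 0.154 [[0.60878174 0.20829994 0.154     ]]

######...............##.....
######...............#......
#######..............##.....
#..#####..............#.....
...###############...##.....
...#################.##.....
...####################.....
..#####################.....
..#####################.....
..#########..##########.....
..######.........######.....
..#####...........#####.....
..####.............####.....
...##.............####......
...###...........#####......
...####.......########......
...###################......
...##################.......
...##################.......
....################........
.....############...........
........########............
............................
............................
............................
............................
..................................
..................................
..................................
..................................
..................................
...........................
[... 582 characters left out ...]
############........
......####################........
......####################........
......####################........
......####################........
......###################.........
.......##################.........
.......#################..........
........###############...........
.........#############............
..........##########..............
..............###.................
..................................
..................................
..................................
..................................
..................................
..................................
btop [[0.61468809 0.2070928  0.086     ]] now TCP [0.61289571 0.20403162 0.14684748]
```

```bash
python3 -m pendant '{"claw":[0.03,0.03,0.03,0.03,0.03,0.03,0.03],"travel":[[-0.0017,0.0037,0.008],[0,0,0.015],[0,0,0.012],[0,0,0.007],[0,0,0.003],[0,0,0],[0,0,0]],"twist":[0,0,0,0,0,0,0]}'
python3 -c "
from h import *
to([.617,.2042,.085])"
```

```text
time: 7.3
position: [0.6178, 0.2046, 0.1027]
ee_rot: [0.0, 0.542, 0.84, 0.0]
ft_force: [0.5, -0.5, 0.1]
finger_gap: 0.571
grip_force: 36.5
pos [0.6178 0.2046 0.1027] d_tool mm [ 0.  -0.9 17.7] xaz 114.3 z [ 0.  0. -1.] gap 48.7 t 7.3 F [ 0.5 -0.5  0.1]
```

```bash
python3 -m pendant '{"claw":[0.03,0.03,0.03,0.03,0.03,0.03,0.03,0.03],"travel":[[0,-0.0008,0.004],[0,0,0.004],[0,0,0.004],[0,0,0.004],[0,0,0.004],[0,0,0.004],[0,0,0],[0,0,0]],"twist":[0,0,0,0,0,0,0,0]}'
python3 -c "
from h import *
to([.617,.2042,.039])
s=snap('side')
a=cv2.resize(s['pixels'][220:310,230:330,::-1],(600,540),interpolation=2)
cv2.imwrite('pics/c4.png',a)"
```

```text
time: 7.97
position: [0.6166, 0.2044, 0.0779]
ee_rot: [-0.0, 0.542, 0.84, -0.0]
ft_force: [-0.3, 0.2, -0.3]
finger_gap: 0.568
grip_force: 36.6
pos [0.6166 0.2044 0.0779] d_tool mm [-0.4  0.3 38.9] xaz 114.3 z [-0.001 -0.    -1.   ] gap 48.5 t 7.9667 F [-0.3  0.2 -0.3]
```

View pics/c4.png

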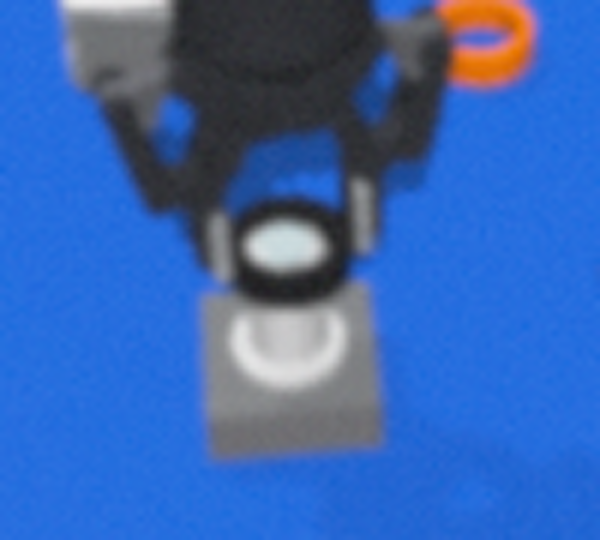

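The barrel top (288,245) sits inside the ring bore and the force is zero, so I'll go on down.

```bash
python3 -m pendant '{"claw":[0.03,0.03,0.03,0.03,0.03,0.03,0.03,0.03,0.03],"travel":[[0,0,0.005],[0,0,0.006],[0,0,0.006],[0,0,0.006],[0,0,0.005],[0,0,0.004],[0,0,0.002],[0,0,0],[0,0,0]],"twist":[0,0,0,0,0,0,0,0,0]}'
```

```text
time: 8.77
position: [0.6163, 0.2043, 0.044]
ee_rot: [-0.0, 0.542, 0.84, -0.0]
ft_force: [0.3, 0.0, -0.5]
finger_gap: 0.573
grip_force: 36.6
```

```bash
python3 -m pendant '{"claw":[0.03,0.03,0.03,0.03,0.03,0.03],"travel":[[0,0,0.001],[0,0,0.001],[0,0,0.001],[0,0,0.001],[0,0,0],[0,0,0]],"twist":[0,0,0,0,0,0]}'
```

```text
time: 9.27
position: [0.6168, 0.2044, 0.0402]
ee_rot: [-0.0, 0.542, 0.84, -0.0]
ft_force: [0.0, -0.2, -0.5]
finger_gap: 0.565
grip_force: 36.6
```

```bash
python3 -m pendant '{"claw":[0.03,0.03,0.03,0.03],"travel":[[0,0,0.001],[0,0,0.001],[0,0,0],[0,0,0]],"twist":[0,0,0,0]}'
python3 -m pendant '{"claw":[0.05,0.055,0.06,0.065,0.07,0.07,0.07,0.07],"travel":[[0,0,0],[0,0,0],[0,0,0],[0,0,0],[0,0,0],[0,0,0],[0,0,0],[0,0,0]],"twist":[0,0,0,0,0,0,0,0]}'
python3 -m pendant '{"claw":[0.07,0.07,0.07,0.07,0.07,0.07],"travel":[[0,0,-0.01],[0,0,-0.02],[0,0,-0.02],[0,0,-0.02],[0,0,-0.01],[0,0,0]],"twist":[0,0,0,0,0,0]}'
python3 -c "
from h import *
to([.617,.2042,.039])
s=snap('side')
a=cv2.resize(s['pixels'][230:310,240:320,::-1],(400,400),interpolation=2)
t=snap('top')
b=cv2.resize(t['pixels'][150:215,210:275,::-1],(400,400),interpolation=2)
cv2.imwrite('pics/c5.png',np.hstack([a,b]))"
```

```text
time: 9.6
position: [0.617, 0.2045, 0.039]
ee_rot: [0.0, 0.542, 0.84, 0.0]
ft_force: [-1.6, -0.7, 6.3]
finger_gap: 0.572
grip_force: 37.1
time: 10.27
position: [0.6168, 0.2045, 0.0382]
ee_rot: [-0.0, 0.542, 0.84, -0.0]
ft_force: [-0.7, -1.1, 0.2]
finger_gap: 0.821
grip_force: 0.0
time: 10.77
position: [0.6186, 0.2049, 0.1214]
ee_rot: [0.002, 0.542, 0.84, 0.002]
ft_force: [0.9, -0.3, 0.6]
finger_gap: 0.819
grip_force: 0.0
pos [0.6186 0.2049 0.1214] d_tool mm [ 0.1 -2.1 82.4] xaz 114.3 z [ 0.005  0.001 -1.   ] gap 70.0 t 10.7667 F [ 0.9 -0.3  0.6]
```

View pics/c5.png

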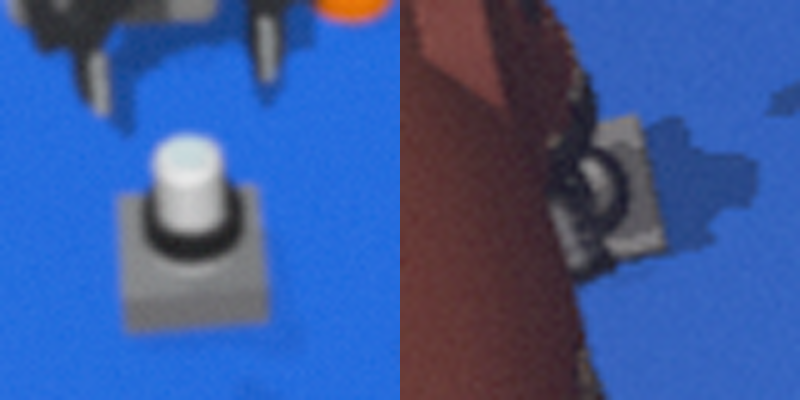

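Seated: the side crop shows the black ring low on the barrel (192,225), level, with the bare tube above it. Next I turn to the camera's azimuth and grip the tube.

```bash
python3 -m pendant '{"claw":[0.07,0.07,0.07,0.07,0.07,0.07,0.07,0.07,0.07,0.07],"travel":[[0,0,0],[0,0,0],[0,0,0],[0,0,0],[0,0,0],[0,0,0],[0,0,0],[0,0,0],[0,0,0],[0,0,0]],"twist":[7,7,7,7,7,7,7,7,7,7]}' 50
python3 -m pendant '{"claw":[0.06,0.06,0.06,0.06,0.06,0.06],"travel":[[0,0,0],[0,0,0],[0,0,0],[0,0,0],[0,0,0],[0,0,0]],"twist":[7,7,7,7,3.5,0]}'
python3 -c "
from h import *
to([.6168,.2043,.059]);print(bot.get_obs()['joints'].round(2))"
```

```text
time: 11.7
position: [0.6158, 0.2043, 0.1165]
ee_rot: [-0.0, 0.927, 0.375, -0.001]
ft_force: [-0.3, -0.3, 0.3]
finger_gap: 0.817
grip_force: 0.0
time: 12.2
position: [0.6159, 0.2043, 0.1166]
ee_rot: [0.0, 0.994, 0.11, -0.001]
ft_force: [-0.2, -0.4, 0.1]
finger_gap: 0.705
grip_force: 0.0
pos [0.6159 0.2043 0.1166] d_tool mm [ 1.1  0.2 57.6] xaz 12.7 z [-0.003 -0.001 -1.   ] gap 60.2 t 12.2 F [-0.2 -0.4  0.1]
[0.21 0.6  0.03 1.   0.   3.13]
```

```bash
for i in 1 2; do python3 -m pendant '{"claw":[0.06,0.06,0.06,0.06,0.06,0.06,0.06,0.06,0.06,0.06],"travel":[[0,0,0],[0,0,0],[0,0,0],[0,0,0],[0,0,0],[0,0,0],[0,0,0],[0,0,0],[0,0,0],[0,0,0]],"twist":[-7,-7,-7,-7,-7,-7,-7,-7,-7,-7]}' | tail -1; done
python3 -m pendant '{"claw":[0.06,0.06,0.06,0.06,0.06,0.06,0.06],"travel":[[0,0,0],[0,0,0],[0,0,0],[0,0,0],[0,0,0],[0,0,0],[0,0,0]],"twist":[-7,-7,-7,-7,-7,-5,0]}'
python3 -c "
from h import *
to([.6168,.2043,.059]);print(bot.get_obs()['joints'].round(2))"
```

```text
grip_force: 0.0
grip_force: 0.0
time: 14.45
position: [0.6162, 0.2043, 0.1172]
ee_rot: [-0.001, -0.115, 0.993, -0.0]
ft_force: [-0.2, 0.6, 0.3]
finger_gap: 0.705
grip_force: 0.0
pos [0.6162 0.2043 0.1172] d_tool mm [-0.7 -0.2 58.2] xaz -166.8 z [-0.002 -0.    -1.   ] gap 60.2 t 14.45 F [-0.2  0.6  0.3]
[ 0.21  0.6   0.03  1.   -0.   -0.02]
```

```bash
python3 -m pendant '{"claw":[0.06,0.06,0.06,0.06,0.06,0.06,0.06],"travel":[[0,0,0.01],[0,0,0.015],[0,0,0.015],[0,0,0.01],[0,0,0.006],[0,0,0.002],[0,0,0]],"twist":[0,0,0,0,0,0,0]}' 60
python3 -m pendant '{"claw":[0.045,0.04,0.03,0.02,0.02,0.02,0.02,0.02],"travel":[[0,0,0],[0,0,0],[0,0,0],[0,0,0],[0,0,0],[0,0,0],[0,0,0],[0,0,0]],"twist":[0,0,0,0,0,0,0,0]}'
python3 -c "
from h import *
to([.6168,.2043,.16]);print(bot.get_obs()['joints'].round(2))"
```

```text
time: 15.03
position: [0.6165, 0.2044, 0.0597]
ee_rot: [-0.0, -0.112, 0.994, -0.0]
ft_force: [0.6, -0.5, -0.2]
finger_gap: 0.704
grip_force: 0.0
time: 15.7
position: [0.6174, 0.2048, 0.0614]
ee_rot: [0.001, -0.112, 0.994, 0.0]
ft_force: [-1.4, 0.5, 6.2]
finger_gap: 0.349
grip_force: 59.2
pos [0.6174 0.2048 0.0614] d_tool mm [  0.5  -0.3 -98.6] xaz -167.2 z [ 0.002  0.    -1.   ] gap 29.8 t 15.7 F [-1.4  0.5  6.2]
[ 0.21  0.65 -0.03  0.88  0.   -0.02]
```

```bash
python3 -m pendant '{"claw":[0.02,0.02,0.02,0.02,0.02,0.02,0.02,0.02,0.02],"travel":[[0,0,-0.004],[0,0,-0.01],[0,0,-0.02],[0,0,-0.03],[0,0,-0.035],[0,0,-0.035],[0,0,-0.03],[0,0,-0.015],[0,0,0]],"twist":[0,0,0,0,0,0,0,0,0]}'
python3 -c "
from h import *
to([.6168,.2043,.16]);print(bot.get_obs()['joints'].round(2))
s=snap('side','side3.png');t=snap('top')
a=cv2.resize(s['pixels'][180:290,230:330,::-1],(500,550),interpolation=2)
cv2.imwrite('pics/c6.png',a)"
```

```text
time: 16.45
position: [0.6186, 0.2049, 0.2444]
ee_rot: [0.003, -0.112, 0.994, 0.0]
ft_force: [0.7, 1.0, -1.7]
finger_gap: 0.351
grip_force: 59.8
pos [0.6186 0.2049 0.2444] d_tool mm [ 2.5 -0.1 84.3] xaz -167.2 z [ 0.007  0.001 -1.   ] gap 30.0 t 16.45 F [ 0.7  1.  -1.7]
[ 0.21  0.53  0.25  1.28 -0.   -0.02]
```

View pics/c6.png

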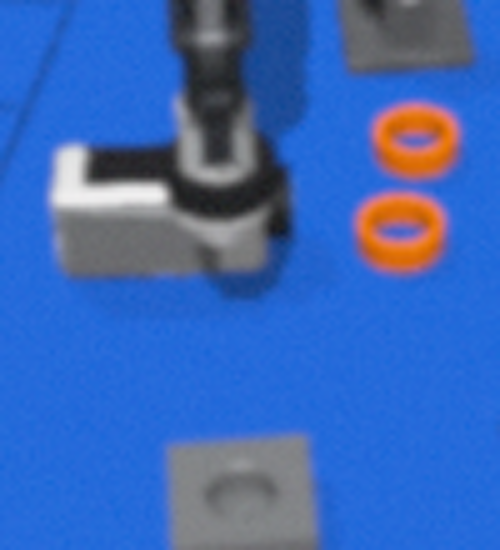

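Lifted: the barrel hangs from the fingers with the ring at (225,190) still on its flange, and the jig hole (240,490) is empty. The rows offer no tilt command, so I'll push outward past the vertical-tool reach along the camera's azimuth. That shows whether "as far as the arm can" tilts the tool outward.

```bash
python3 -m pendant '{"claw":[0.02,0.02,0.02,0.02,0.02,0.02,0.02,0.02],"travel":[[-0.015,0,0],[-0.03,0,0],[-0.03,0,0],[-0.03,0,0],[-0.03,0,0],[-0.03,0,0],[-0.02,0,0],[0,0,0]],"twist":[0,0,0,0,0,0,0,0]}'
python3 -c "
from h import *
to([.6168,.2043,.25]);print(bot.get_obs()['joints'].round(2))"
```

```text
time: 17.22
position: [0.7746, 0.24, 0.2362]
ee_rot: [-0.002, -0.112, 0.994, -0.0]
ft_force: [-0.0, 0.3, -3.3]
finger_gap: 0.351
grip_force: 59.8
pos [0.7746 0.24   0.2362] d_tool mm [161.8   0.2 -13.3] xaz -167.2 z [-0.003 -0.001 -1.   ] gap 30.0 t 17.2167 F [-0.   0.3 -3.3]
[ 0.21  1.04  1.2   1.74 -0.   -0.01]
```

```bash
python3 -m pendant '{"claw":[0.02,0.02,0.02,0.02],"travel":[[-0.015,0,0],[-0.02,0,0],[-0.02,0,0],[0,0,0]],"twist":[0,0,0,0]}'
python3 -c "
from h import *
to([.6168,.2043,.25]);print(bot.get_obs()['joints'].round(3))"
```

```text
time: 17.55
position: [0.8004, 0.2438, 0.2279]
ee_rot: [0.017, -0.112, 0.994, 0.003]
ft_force: [-0.8, 0.3, -2.5]
finger_gap: 0.352
grip_force: 59.8
pos [0.8004 0.2438 0.2279] d_tool mm [186.9   2.3 -28.5] xaz -167.2 z [ 0.033  0.009 -0.999] gap 30.0 t 17.55 F [-0.8  0.3 -2.5]
[ 0.208  1.118  1.359  1.778  0.002 -0.016]
```

The tool is starting to tilt (0.034 rad) in the wanted direction, so I'll continue.

```bash
python3 -m pendant '{"claw":[0.02,0.02,0.02,0.02,0.02],"travel":[[-0.02,0,0],[-0.02,0,0],[-0.02,0,0],[-0.02,0,0],[0,0,0]],"twist":[0,0,0,0,0]}'
python3 -c "
from h import *
to([.6168,.2043,.25]);print(bot.get_obs()['joints'].round(3))"
```

```text
time: 17.97
position: [0.8338, 0.2481, 0.2122]
ee_rot: [0.045, -0.112, 0.993, 0.007]
ft_force: [0.3, -0.4, -2.0]
finger_gap: 0.352
grip_force: 59.8
pos [0.8338 0.2481 0.2122] d_tool mm [216.9   5.6 -58. ] xaz -167.2 z [ 0.089  0.024 -0.996] gap 30.1 t 17.9667 F [ 0.3 -0.4 -2. ]
[ 0.203  1.141  1.364  1.702  0.006 -0.02 ]
```

```bash
python3 -m pendant '{"claw":[0.02,0.02,0.02,0.02,0.02,0.02],"travel":[[-0.035,0,-0.015],[-0.035,0,-0.015],[-0.035,0,-0.015],[-0.035,0,-0.015],[-0.035,0,-0.015],[0,0,0]],"twist":[0,0,0,0,0,0]}'
python3 -c "
from h import *
to([.6168,.2043,.25]);print(bot.get_obs()['joints'].round(3))"
```

```text
time: 18.47
position: [0.8829, 0.2517, 0.264]
ee_rot: [0.121, -0.111, 0.986, 0.018]
ft_force: [0.2, 0.5, -1.1]
finger_gap: 0.351
grip_force: 59.9
pos [0.8829 0.2517 0.264 ] d_tool mm [265.3  12.9 -51.7] xaz -167.2 z [ 0.234  0.062 -0.97 ] gap 30.0 t 18.4667 F [ 0.2  0.5 -1.1]
[ 0.192  1.093  1.366  1.6    0.016 -0.029]
```

```bash
python3 -m pendant '{"claw":[0.02,0.02,0.02,0.02,0.02],"travel":[[-0.035,0,-0.01],[-0.035,0,-0.01],[-0.035,0,-0.01],[-0.035,0,-0.01],[0,0,0]],"twist":[0,0,0,0,0]}'
python3 -c "
from h import *
to([.6168,.2043,.25]);print(bot.get_obs()['joints'].round(3))"
```

```text
time: 18.88
position: [0.9215, 0.2557, 0.2967]
ee_rot: [0.176, -0.11, 0.978, 0.026]
ft_force: [-0.1, 0.3, -1.4]
finger_gap: 0.348
grip_force: 59.9
pos [0.9215 0.2557 0.2967] d_tool mm [305.4  17.5 -63.7] xaz -167.3 z [ 0.338  0.089 -0.937] gap 29.7 t 18.8833 F [-0.1  0.3 -1.4]
[ 0.186  1.07   1.366  1.511  0.025 -0.033]
```

```bash
python3 -m pendant '{"claw":[0.02,0.02,0.02,0.02],"travel":[[-0.035,0,-0.01],[-0.035,0,-0.01],[-0.035,0,-0.01],[0,0,0]],"twist":[0,0,0,0]}'
python3 -c "
from h import *
to([.6168,.2043,.25]);A=rot(bot.get_obs()['ee_rot']);print(A.round(3).tolist());print(bot.get_obs()['joints'].round(3))"
```

```text
time: 19.22
position: [0.9459, 0.258, 0.3311]
ee_rot: [0.217, -0.109, 0.97, 0.031]
ft_force: [-0.5, -0.6, -0.7]
finger_gap: 0.349
grip_force: 59.9
pos [0.9459 0.258  0.3311] d_tool mm [335.6  20.5 -68.7] xaz -167.4 z [ 0.414  0.107 -0.904] gap 29.8 t 19.2167 F [-0.5 -0.6 -0.7]
[[-0.882, -0.224, 0.414], [-0.197, 0.974, 0.107], [-0.427, 0.013, -0.904]]
[ 0.182  1.045  1.366  1.451  0.031 -0.035]
```

The tool axis is (0.414, 0.107, -0.904) against the wanted (0.415, 0.094, -0.905). Next I work out the travel to a point above the view point.

```bash
python3 -c "
from h import *
to([.5274,-.2326,.27]);to([.5274,-.2326,.1998])"
```

```text
pos [0.9459 0.258  0.3311] d_tool mm [ 492.2 -385.  -170.6] xaz -167.4 z [ 0.414  0.107 -0.904] gap 29.8 t 19.2167 F [-0.5 -0.6 -0.7]
pos [0.9459 0.258  0.3311] d_tool mm [ 522.2 -385.9 -107.2] xaz -167.4 z [ 0.414  0.107 -0.904] gap 29.8 t 19.2167 F [-0.5 -0.6 -0.7]
```

```bash
python3 -m pendant '{"claw":[0.02,0.02,0.02,0.02,0.02,0.02],"travel":[[0.015,-0.005,-0.002],[0.025,-0.01,-0.005],[0.025,-0.01,-0.007],[0.025,-0.015,-0.008],[0.025,-0.015,-0.008],[0.02,-0.01,-0.005]],"twist":[0,0,0,0,0,0]}'
python3 -c "
from h import *
to([.5274,-.2326,.27]);print(bot.get_obs()['joints'].round(3))"
```

```text
time: 19.72
position: [0.8554, 0.1814, 0.3119]
ee_rot: [0.214, -0.109, 0.97, 0.031]
ft_force: [0.2, -0.5, -1.7]
finger_gap: 0.351
grip_force: 59.9
pos [0.8554 0.1814 0.3119] d_tool mm [ 389.8 -330.4 -139.9] xaz -167.4 z [ 0.409  0.106 -0.906] gap 30.0 t 19.7167 F [ 0.2 -0.5 -1.7]
[ 0.102  0.615  0.46   0.985  0.064 -0.108]
```

```bash
python3 -m pendant '{"claw":[0.02,0.02,0.02,0.02,0.02,0.02,0.02,0.02,0.02],"travel":[[0.025,-0.02,-0.009],[0.025,-0.021,-0.009],[0.025,-0.021,-0.009],[0.025,-0.021,-0.009],[0.025,-0.021,-0.009],[0.025,-0.021,-0.009],[0.025,-0.021,-0.009],[0.025,-0.021,-0.009],[0.02,-0.017,-0.007]],"twist":[0,0,0,0,0,0,0,0,0]}'
python3 -c "
from h import *
to([.5274,-.2326,.27]);print(bot.get_obs()['joints'].round(3))"
```

```text
time: 20.47
position: [0.67, -0.0501, 0.2882]
ee_rot: [0.214, -0.109, 0.97, 0.03]
ft_force: [0.9, -1.3, -1.1]
finger_gap: 0.352
grip_force: 59.9
pos [ 0.67   -0.0501  0.2882] d_tool mm [ 170.  -146.2  -61.1] xaz -167.4 z [ 0.409  0.106 -0.907] gap 30.1 t 20.4667 F [ 0.9 -1.3 -1.1]
[-0.29   0.234 -0.182  0.776  0.22  -0.471]
```

```bash
python3 -m pendant '{"claw":[0.02,0.02,0.02,0.02,0.02,0.02,0.02,0.02,0.02,0.02],"travel":[[0.025,-0.021,-0.009],[0.025,-0.021,-0.009],[0.025,-0.021,-0.009],[0.025,-0.021,-0.009],[0.023,-0.02,-0.008],[0.02,-0.017,-0.007],[0.015,-0.013,-0.005],[0.007,-0.006,-0.003],[0,0,0],[0,0,0]],"twist":[0,0,0,0,0,0,0,0,0,0]}'
python3 -c "
from h import *
to([.5274,-.2326,.27]);to([.5274,-.2326,.1998])
s=snap('side','side4.png');t=snap('top','top4.png')
a=cv2.resize(s['pixels'][90:210,270:370,::-1],(400,480),interpolation=2)
b=cv2.resize(t['pixels'][140:260,330:430,::-1],(400,480),interpolation=2)
cv2.imwrite('pics/c7.png',np.hstack([a,b]))"
```

```text
time: 21.3
position: [0.5332, -0.2241, 0.2703]
ee_rot: [0.214, -0.109, 0.97, 0.031]
ft_force: [0.9, 0.0, -1.2]
finger_gap: 0.355
grip_force: 59.9
pos [ 0.5332 -0.2241  0.2703] d_tool mm [ 6.9 -7.  -3. ] xaz -167.4 z [ 0.409  0.106 -0.906] gap 30.3 t 21.3 F [ 0.9  0.  -1.2]
pos [ 0.5332 -0.2241  0.2703] d_tool mm [36.6 -7.9 60.7] xaz -167.4 z [ 0.409  0.106 -0.906] gap 30.3 t 21.3 F [ 0.9  0.  -1.2]
```

View pics/c7.png

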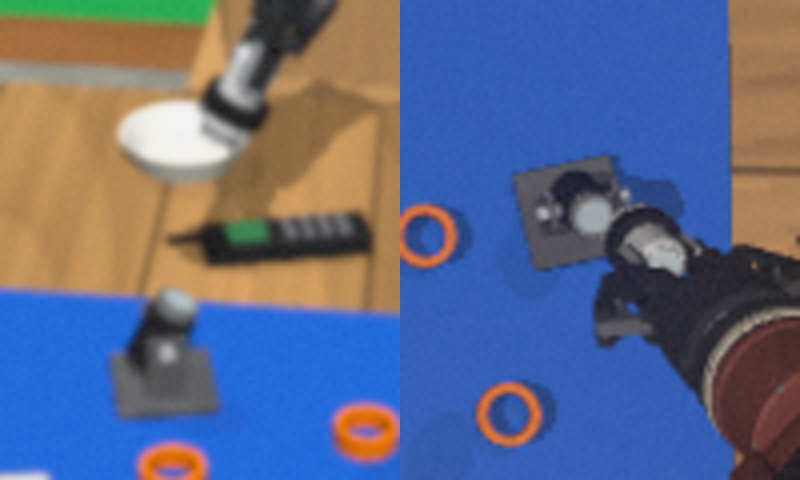

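The side crop shows the barrel held tilted with the ring on the flange at (232,108), roughly parallel to the camera tube (165,325). The top crop shows the lens at (592,217) clear of the barrel. I'll descend to the view point.

```bash
python3 -m pendant '{"claw":[0.02,0.02,0.02,0.02,0.02,0.02,0.02,0.02],"travel":[[0.005,-0.001,0.008],[0.007,-0.0015,0.012],[0.008,-0.0015,0.013],[0.007,-0.0015,0.012],[0.006,-0.0015,0.009],[0.003,-0.001,0.006],[0,0,0],[0,0,0]],"twist":[0,0,0,0,0,0,0,0]}'
python3 - <<'E'
from h import *
to([.5274,-.2326,.1998])
s=snap('side','side5.png');t=snap('top','top5.png')
o=bot.get_obs();p=o['position'];z=rot(o['ee_rot'])[:,2]
f=p+z*.0474; zc=np.array([-.4152,-.0943,.9048]);lens=np.array([.580,-.220,.0844])
pts=[f,f-z*.072,f-z*.020,lens,lens+zc*.08,lens-zc*.06]
print('foot',f,'ang',np.arccos(-z@zc))
out=[]
for S,(x,y) in((s,(270,90)),(t,(330,140))):
    a=cv2.resize(S['pixels'][y:y+120,x:x+100,::-1],(400,480),interpolation=2)
    for q,c in zip(proj(S,pts),[(0,0,255),(0,255,0),(255,0,255),(0,255,255),(255,255,0),(0,128,255)]):
        cv2.circle(a,tuple(int(v) for v in ((q+.4-[x,y])*4)),3,c,-1)
    out.append(a)
cv2.imwrite('pics/c8.png',np.hstack(out))
E
```

```text
time: 22.07
position: [0.5276, -0.232, 0.2]
ee_rot: [0.214, -0.109, 0.97, 0.031]
ft_force: [-0.3, 0.4, -0.8]
finger_gap: 0.357
grip_force: 59.9
pos [ 0.5276 -0.232   0.2   ] d_tool mm [ 0.3 -0.6  0. ] xaz -167.3 z [ 0.408  0.107 -0.907] gap 30.5 t 22.0667 F [-0.3  0.4 -0.8]
foot [ 0.54731162 -0.22744189  0.15789323] ang 0.015265319104022979
```

View pics/c8.png

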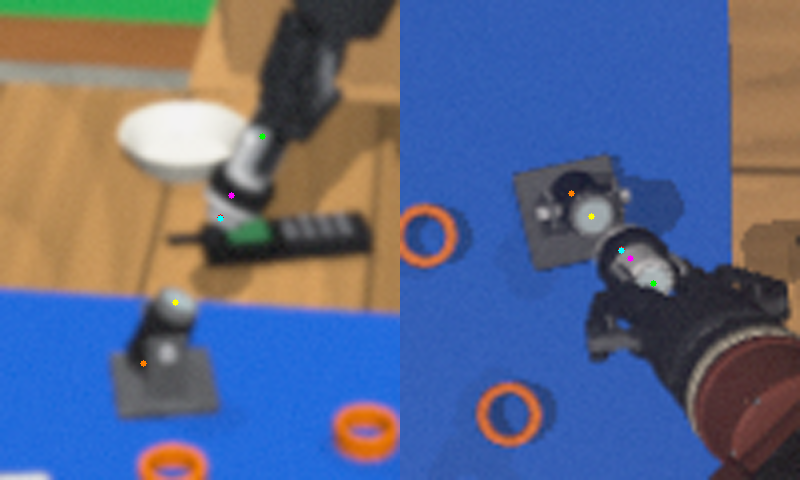

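Both views agree with the prediction. The lens dot falls on the glass, at side (175,302) and top (591,216), and the barrel lies along the predicted axis with the ring on its flange. The foot is about 1 mm from the computed view point and the axis error is about 0.015 rad, so I'm handing in.

```bash
python3 -m pendant '{"claw":[0.02,0.02,0.02,0.02],"travel":[[0,0,0],[0,0,0],[0,0,0],[0,0,0]],"twist":[0,0,0,0]}'
python3 -c "
from h import *
to([.5274,-.2326,.1998]);print(bot.finish_job())"
```

```text
time: 22.5
position: [0.5275, -0.2325, 0.2005]
ee_rot: [0.214, -0.109, 0.97, 0.031]
ft_force: [0.3, 0.4, -2.0]
finger_gap: 0.349
grip_force: 59.9
pos [ 0.5275 -0.2325  0.2005] d_tool mm [ 0.4 -0.   0.6] xaz -167.4 z [ 0.409  0.106 -0.907] gap 29.8 t 22.5 F [ 0.3  0.4 -2. ]
the job is handed in; nothing more can be done
None
```

I handed the job in at 22.5 s: the tall black ring is on the barrel, and the gripper holds the barrel with its foot facing the camera lens about 80 mm away, within about 1 mm and 0.02 rad by my own measurement; no verdict was returned.

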